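# Fit the T-handle to the block press and hold it home

### The job

In the block-printing workshop, take the wooden T-handle out of its rest and put its keyed shaft into the hub on top of the green press, turning it until the key slips into the keyway. Push it down against the spring ejector until its collar sits fully on the hub, and finish while still gripping the handle and pushing it home, since the spring lifts it out again if you let go. Leave the other things on the table where they are.

Things in the scene. Friction and masses are not known exactly. Their poses are not given: they have to be found in the camera images.
- handle_grip (a point): Centre of the T-handle's pale wooden grip bar: 80 mm along its x, 18 mm along its y (grip it across y, from above), 32 mm high. z runs up the shaft. It lies 90 mm above the shaft's tip; the handle is 106 mm tall, about 0.25 kg. The key points to +x, the side where a red dot marks the bar's top. The handle starts upright in its rest, this point 100 mm above the table.
- handle_tip (a point): Centre of the lower end of the T-handle's steel shaft, on its axis; axes as the grip. Shaft 18 mm in diameter, its nose tapering over the lowest 12 mm to 9 mm. A brass key 8 mm wide stands out to 15 mm from the axis on the +x side, from 26 to 50 mm above the tip; the plain shaft below it is a pilot that enters the bore at any angle. Starts 10 mm above the table.
- handle_collar (a point): Centre of the underside of the T-handle's dark collar (44 mm in diameter, 8 mm thick), 50 mm above the tip; axes as the grip. Between collar and grip bar is a neck 18 mm in diameter. At the start the collar lies on the top of the rest; lift the handle at least 55 mm to clear the rest.
- socket (a point): Centre of the mouth of the steel hub's bore, on the hub's top face, 195 mm above the table; z up, x and y along the press. The bore is 20 mm in diameter with one keyway 11 mm wide, reaching 17.5 mm from the axis, full depth, seen from above as a notch with a yellow line outside it. It points anywhere within 0.5 rad either side of this frame's +x: find it by turning or by looking.
- press: Green press, fixed, base 180 x 220 mm, crosshead 216 mm long along y, 140 mm high; origin under its centre. Its hub is a fixed ring 60 mm in diameter on the crosshead and does not turn. The key rests on the hub's face with the tip 26 mm below the mouth, slips in when the handle's x is within about 0.1 rad of the keyway, and is home with the collar on the hub, tip 50 mm below.
- ejector (a joint): The red spring plunger on the floor of the hub's bore, in m pressed down: 0 at rest (top 38 mm below the mouth), 0.012 when the handle is home, stop at 0.016. It pushes back with about 4 N at first and 8.5 N when the handle is home, and lifts the handle about 12 mm when let go.
- rest: Dark wooden block 90 x 90 x 60 mm, fixed, with a 33 mm hole through its middle in which the T-handle stands. Origin at the centre of its underside.
- block_a: Bystander: printing block of dark wood, 70 x 90 mm, 54 mm tall with its back handle. Origin under its centre.
- block_b: Bystander: small square printing block, 50 x 50 mm, 52 mm tall, beyond the rest. Origin under its centre.
- block_c: Bystander: printing block, 80 x 60 mm, 54 mm tall, to the robot's left. Origin under its centre.
- jar_ochre: Bystander: amber glass colour jar, 64 mm in diameter, 85 mm tall. Origin under its centre.
- jar_blue: Bystander: blue colour jar, 60 mm in diameter, 80 mm tall. Origin under its centre.
- mallet: Bystander: wooden mallet lying to the robot's right, 240 mm long. Origin under its middle.
- dabber: Bystander: small colour dabber standing on the robot's side of the rest, felt disc 36 mm in diameter with a wooden knob, 48 mm tall. Origin under its centre.
Things that resemble listed ones, but are neither listed nor needed, are in the scene too. What is shaped like the part that bears handle_grip but purple or turquoise is not meant.

How it is judged:
By the outcome, as a careful person would: the job done as asked, in the order asked, and still so for the second after the job is handed in, while the arm keeps its last pose, push and grip.
It also fails if it takes over 45 s, if anything falls off the work surface, if the arm or the gripper's body presses on something with over 40 N, if the wrist force passes 120 N, or if a joint passes its speed limit or range.

### The arm

A 6-joint arm with a two-finger parallel gripper is mounted at the origin on the work surface. World frame = base frame: x ahead of the robot, y to its left, z up, the work surface at z = 0. Lengths are in m, angles in degrees, forces in N, time in s.
With the tool pointing down it reaches from about 0.4 to 0.825 m from the base axis. Payload 7 kg.
Tool frame: the origin (TCP) lies at the very end of the fingers, on their centre line; the grasp point (between the pads) lies 19 mm behind it; z points along the fingers, y is the line along which they close (so a half turn about z gives the same grasp; the last joint's range is limited). The gripper opens to 88 mm and grips with 3 to 60 N. Pads are 19 mm wide; open, the fingers measure 130 mm over their backs; the gripper's body (78 mm by 193 mm) begins 47 mm behind the grasp point.
Start: joints at [-60.728, 20.546, 0.682, 0, -70.136, -16.507], TCP at [0.149, -0.658, 0.227] pointing down, gripper open.
Joint ranges: [-176.03, 176.03], [-82.01, 121.73], [-58.28, 71.71], [-173.87, 95.51], [-174.79, -0.11], [-173.66, 173.66]. Speed limits (degrees/s): [136.94, 136.94, 172.46, 180, 180, 180].

### API

Orientations are given as [roll, pitch, yaw] about the fixed x, y, z axes, in that order (R = Rz(yaw) Ry(pitch) Rx(roll)).
In Python, from plant import r gives the robot as it stands. The module is installed in compiled form; this text tells all that it offers.
- The arm moves only by the tool jog_arm, never from a script. Its arguments are lists of equal length, an entry for each row: "travel": the shift along the tool's x, y, z each as a share of 50 cm, from -1 to 1, a list of three; "dr": the turn, a rotation vector about the tool's x, y, z each as a share of 360 degrees, from -1 to 1, a list of three; "claw": the opening, from 0 (shut) to 1 (fully open). A call has exactly 10 rows; each row is the pose to reach, as a shift and turn from the pose commanded when the call began, along the tool's axes at that moment, turning the shorter way round; what a row does not reach only later rows make up. A row lasts 1/8 s, in which the tool goes at most 62.5 mm and 10.7 degrees, less where a joint would pass 70% of its speed; a pose out of reach is approached as far as the arm can. A call with a number of a shift or a turn outside -1 to 1 is refused whole. A call with a gripper value outside its range is refused whole. The fingers move at their own pace and stop on an object; "newtons" is the grip in N (left out, the last holds). Time passes only in rows, so rows that repeat a pose let the fingers close, or fill a call up. It gives the time, the measured TCP pose, the force, the opening and the grip force at its end, in the units of the state.
- r.get_state(): the state, without advancing time (a new reading comes with each control period).
- r.capture(name): name is "scene" or "top" or "wrist"; returns a dict with "pixels" (400x640x3 uint8, red, green, blue), "range_z" (400x640 float32, m along the optical axis (not along the pixel's ray), 0 where there is no reading), "fx", "fy", "cx", "cy" (pixels), "dist_coeffs" ([k1, k2, p1, p2, k3] as OpenCV has them; the pictures are not rectified), "position" and "attitude" of the camera in the world; the wrist camera has in their place "hand_eye" (4x4, takes a point from camera to tool coordinates, whose origin is the TCP and whose axes are the flange's). Camera axes: x right, y up, looking along -z (the intrinsics and any distortion apply to the point x, -y, -z); pixel columns grow to the right and rows downward; lengths in m; the calibration is good to about 2 mm. A picture is of the moment at which its call begins: read the wrist's pose just before it.
- r.close_job(): hands the job in; it is judged then, once.
Trained networks look in the newest picture that a camera, given by its name, has taken for a name from the list of things; names that differ only in an ending like _2 or _b are one class to them, and where a whole thing is asked for, a point or a joint stands for the part that bears it (a point fixed in the world has none). Each returns a list of dicts, best first, with "conf" (0 to 1); they miss things now and then, are a little off and sometimes report something else, mostly with a low value. They report only what shows in the picture. A call takes as long as a camera call. They do not tell look-alikes from the thing itself.
- r.boxes_of(name, camera): "extent" ([left, top, right, bottom] in pixels, round what is visible of it).
- r.regions_of(name, camera): "pixels" (400x640 bool, what is visible of it) and "extent" ([left, top, right, bottom] in pixels, round what is visible of it).
- r.tip_of(name, camera): "at" ([column, row] in pixels: a listed point, or the origin of a listed thing).
The state is a dict: "time_s": time; "joints": joint angles; "qd": joint speeds; "joint_torque": joint torques, N m; "tcp_pos": TCP position; "eef_rot": TCP orientation; "contact_force": force on the tool from outside, world axes, zero at the start; "moment": the same for the moment, N m; "gripper_width": finger opening in m; "gripper_force": force on a finger pad.
Only numpy, scipy, OpenCV 4.12 (cv2) and the standard library are available. Lean on these libraries where they do the work, as an engineer would, in place of code of your own. Each camera call takes 0.05 s, during which the arm holds its last target. There are 200 camera calls.

## Working session

There is one attempt and no reset: what is moved stays moved. The work goes in short steps, Python scripts to look and compute and a tool call to move; the robot and the scene stay as the last step left them, time stands still between calls to the robot, and variables do not carry over. Pictures are saved under pics/ and viewed, at most 10 in all, crops included, and the job is handed in when it is done.

Besides the shell and the picture viewer there is one more tool, called as name(argument=value, ...), one argument or row to a line, values as JSON. jog_arm: Moves the arm, as the interface text tells. Its arguments: {"type":"object","properties":{"travel":{"type":"array"},"dr":{"type":"array"},"claw":{"type":"array"},"newtons":{"type":"number"}},"required":["travel","dr","claw"]}

```bash
mkdir -p pics; cat > h.py <<'E'
import numpy as np, cv2
from scipy.spatial.transform import Rotation as R
from plant import r
def tcp():
    s=r.get_state(); return np.array(s['tcp_pos']), s['eef_rot'], s
def rot(e): return R.from_euler('xyz',e,degrees=True)
def campose(c,s=None):
    if 'hand_eye' in c:
        T=np.eye(4);T[:3,:3]=rot(s['eef_rot']).as_matrix();T[:3,3]=s['tcp_pos']
        return T@np.array(c['hand_eye'])
    T=np.eye(4);a=np.array(c['attitude'],float)
    T[:3,:3]=a if a.shape==(3,3) else rot(a).as_matrix()
    T[:3,3]=c['position'];return T
def ray(c,T,px):
    K=np.array([[c['fx'],0,c['cx']],[0,c['fy'],c['cy']],[0,0,1]])
    u=cv2.undistortPoints(np.array(px,float).reshape(-1,1,2),K,np.array(c['dist_coeffs'],float))[:,0]
    return np.c_[u[:,0],-u[:,1],-np.ones(len(u))]@T[:3,:3].T, T[:3,3]
def atz(c,T,px,z):
    d,o=ray(c,T,px); return o+d*((z-o[2])/d[:,2])[:,None]
def atdepth(c,T,px):
    px=np.array(px,float).reshape(-1,2);d,o=ray(c,T,px)
    z=np.array([c['range_z'][int(round(p[1])),int(round(p[0]))] for p in px]); return o+d*z[:,None]
def save(n,im,k=1):
    cv2.imwrite('pics/'+n,cv2.resize(im[:,:,::-1],None,fx=k,fy=k,interpolation=cv2.INTER_CUBIC))
E
python3 - <<'E'
from h import *
for n in('top','scene'):
    c=r.capture(n); save(n+'0.png',c['pixels']); T=campose(c); print(n,c['position'],c['attitude'],c['fx'])
    for k,z in(('handle_grip',.1),('socket',.195),('rest',0),('press',0),('dabber',0)):
        for d in r.tip_of(k,n)[:4]: print(k,round(d['conf'],2),np.round(d['at']),atz(c,T,d['at'],z).round(3),atdepth(c,T,d['at']).round(3))
    for d in r.boxes_of('handle_grip',n): print('box',d)
E
```

```text
top [ 0.48741328 -0.02210655  1.36008587] [  3.70121799   0.18094233 -90.59851462] 425.9654167968499
handle_grip 0.84 [204. 268.] [[0.38  0.303 0.1  ]] [[0.379 0.304 0.095]]
handle_grip 0.77 [235. 227.] [[0.501 0.208 0.1  ]] [[0.501 0.205 0.119]]
handle_grip 0.62 [280. 264.] [[0.392 0.076 0.1  ]] [[0.392 0.076 0.107]]
handle_grip 0.47 [280. 214.] [[0.539 0.074 0.1  ]] [[0.539 0.073 0.108]]
socket 0.65 [357. 202.] [[ 0.566 -0.145  0.195]] [[ 0.568 -0.148  0.159]]
rest 0.71 [254. 140.] [[0.783 0.166 0.   ]] [[0.766 0.155 0.08 ]]
rest 0.62 [239. 232.] [[0.487 0.214 0.   ]] [[0.487 0.198 0.094]]
rest 0.47 [233. 229.] [[0.497 0.232 0.   ]] [[0.496 0.211 0.113]]
press 0.94 [352. 204.] [[ 0.571 -0.147  0.   ]] [[ 0.559 -0.129  0.195]]
press 0.36 [236. 230.] [[0.492 0.225 0.   ]] [[0.492 0.205 0.113]]
press 0.24 [347. 142.] [[ 0.775 -0.136  0.   ]] [[ 0.757 -0.129  0.085]]
dabber 0.49 [249. 268.] [[0.373 0.184 0.   ]] [[0.374 0.182 0.014]]
dabber 0.19 [298. 142.] [[0.774 0.024 0.   ]] [[0.764 0.023 0.044]]
box {'extent': [267.8, 254.5, 291.5, 278.1], 'conf': 0.79}
box {'extent': [228.1, 216.
[... 551 characters left out ...]
88 [276. 186.] [[ 0.565 -0.139  0.195]] [[ 0.553 -0.141  0.176]]
socket 0.39 [394. 164.] [[0.508 0.163 0.195]] [[0.39  0.194 0.021]]
socket 0.31 [404. 184.] [[0.569 0.184 0.195]] [[0.517 0.2   0.111]]
rest 0.6 [398. 201.] [[0.505 0.198 0.   ]] [[0.536 0.188 0.053]]
press 0.72 [275. 222.] [[ 0.564 -0.16   0.   ]] [[ 0.606 -0.151  0.078]]
dabber 0.7 [390. 164.] [[0.377 0.187 0.   ]] [[0.387 0.184 0.016]]
box {'extent': [342.4, 192.2, 375.5, 212.0], 'conf': 0.93}
box {'extent': [428.3, 136.6, 441.6, 165.6], 'conf': 0.77}
box {'extent': [343.3, 138.7, 367.6, 170.2], 'conf': 0.74}
box {'extent': [395.9, 164.4, 411.5, 189.7], 'conf': 0.66}
box {'extent': [275.1, 270.9, 299.2, 305.5], 'conf': 0.18}
```

```bash
python3 - <<'E'
import cv2
a=cv2.imread('pics/top0.png')[120:300,180:400]
cv2.imwrite('pics/c1.png',cv2.resize(a,None,fx=3.3,fy=3.3,interpolation=cv2.INTER_CUBIC))
E
```

```text
(no output)
```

View pics/c1.png

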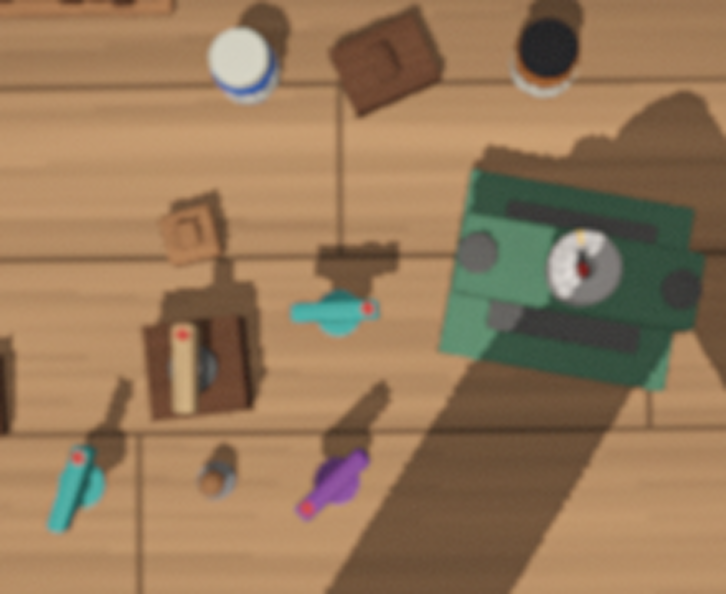

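View pics/top0.png

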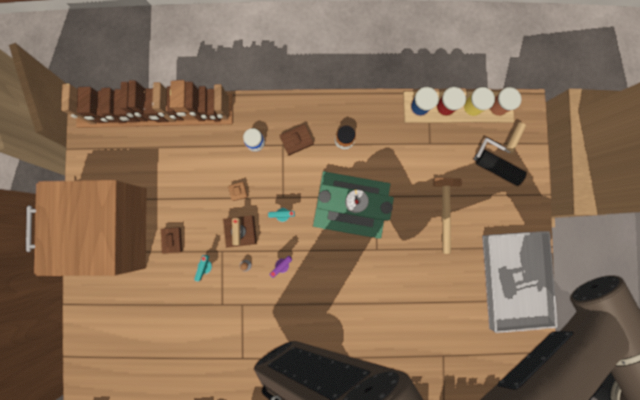

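The top view shows handle candidates at (235,230), (204,268), (280,214) and (280,264). The first has a pale bar and stands in the dark rest. The next two are turquoise and the last is purple. The target is (235,230), its red dot at (235,221) towards +x. The hub is at (357,201) with a yellow keyway line above it.

```bash
cat >> h.py <<'E'
def go(pos,yaw):
    # tool down: tool z = -world z; tool y axis (closing) at yaw+90 (mod 180) 
    p,e,s=tcp(); A=rot(e); best=None
    for y in(yaw,yaw+180):
        B=R.from_euler('xyz',[180,0,y],degrees=True); w=(A.inv()*B).as_rotvec(degrees=True)
        if best is None or np.linalg.norm(w)<np.linalg.norm(best): best=w
    print('travel',(A.inv().apply(np.array(pos)-p)/.5).round(4),'dr',(best/360).round(4),'deg',best.round(1),'j6',np.round(s['joints'][5],1))
E
python3 - <<'E'
from h import *
p,e,s=tcp();print(p,e,s['contact_force'])
c=r.capture('wrist');print(np.round(c['hand_eye'],3),c['fx'])
c=r.capture('top');T=campose(c);hsv=cv2.cvtColor(c['pixels'],cv2.COLOR_RGB2HSV)
reg=r.regions_of('handle_grip','top')
for d in reg:
    ys,xs=np.nonzero(d['pixels']);
    if abs(xs.mean()-236)<12:
        P=atdepth(c,T,np.c_[xs,ys]);P=P[abs(P[:,2]-.116)<.01];print(len(P),P.mean(0),P.min(0),P.max(0),P[:,2].round(3)[:9])
go([.50,-.14,.42],0)
E
```

```text
[ 0.14912269 -0.65829539  0.22656756] [-1.79998788e+02  1.32420663e-03 -1.67233640e+02] [-0.08268913  0.10553028 -0.33550422]
[[-0.     0.956  0.295  0.08 ]
 [ 1.     0.    -0.001  0.   ]
 [-0.001  0.295 -0.956 -0.159]
 [ 0.     0.     0.     1.   ]] 318.62727399876536
180 [0.48975421 0.20635898 0.11500523] [0.45173546 0.19763855 0.10633544] [0.52795114 0.21622152 0.12248714] [0.11  0.114 0.114 0.117 0.116 0.115 0.109 0.118 0.112]
travel [-0.9134  0.8559 -0.3869] dr [ 0.     -0.      0.0355] deg [ 0.  -0.  12.8] j6 -16.5
```

jog_arm(
  travel=[
    [-1, 0.81, -0.25],
    [-1, 0.81, -0.25],
    [-1, 0.81, -0.25],
    [-1, 0.81, -0.25],
    [-1, 0.81, -0.25],
    [-1, 0.81, -0.25],
    [-1, 0.81, -0.25],
    [-1, 0.81, -0.25],
    [-1, 0.81, -0.25],
    [-1, 0.81, -0.25],
  ],
  dr=[
    [0, 0, 0.0355],
    [0, 0, 0.0355],
    [0, 0, 0.0355],
    [0, 0, 0.0355],
    [0, 0, 0.0355],
    [0, 0, 0.0355],
    [0, 0, 0.0355],
    [0, 0, 0.0355],
    [0, 0, 0.0355],
    [0, 0, 0.0355],
  ],
  claw=[1, 1, 1, 1, 1, 1, 1, 1, 1, 1],
)

```text
time_s: 2.1
tcp_pos: [0.5291, -0.1752, 0.3465]
eef_rot: [-180.0, 0.1, -180.0]
contact_force: [2.1, -0.9, 0.9]
gripper_width: 0.0875
gripper_force: 0.0
```

```bash
python3 - <<'E'
from h import *
go([.566,-.145,.34],180);p,e,s=tcp();print(p,e)
E
```

```text
travel [-0.0738  0.0605  0.013 ] dr [-0.      0.0002  0.    ] deg [-0.   0.1  0. ] j6 -91.8
[ 0.52908671 -0.17524007  0.34647237] [-1.79994836e+02  5.94995373e-02 -1.79996754e+02]
```

```bash
python3 - <<'E'
from h import *
p,e,s=tcp();c=r.capture('wrist');T=campose(c,s);im=c['pixels']
for d in r.tip_of('socket','wrist')[:2]: print(d,atz(c,T,d['at'],.195))
d=r.regions_of('press','wrist')
# rectify onto plane z=.195, 120x120mm at 5 px/mm, up=+x, left=+y
cx,cy=.57,-.14
g=np.arange(600); G,H=np.meshgrid(g,g)
X=cx+(300-H)/5000;Y=cy+(300-G)/5000
K=np.array([[c['fx'],0,c['cx']],[0,c['fy'],c['cy']],[0,0,1]])
Q=(np.c_[X.ravel(),Y.ravel(),np.full(X.size,.195)]-T[:3,3])@T[:3,:3]
Q=Q*[1,-1,-1]
u=cv2.projectPoints(Q,np.zeros(3),np.zeros(3),K,np.array(c['dist_coeffs'],float))[0].reshape(600,600,2).astype(np.float32)
o=cv2.remap(im,u[...,0],u[...,1],cv2.INTER_CUBIC);save('hub.png',o)
E
```

```text
(no output)
```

View pics/hub.png

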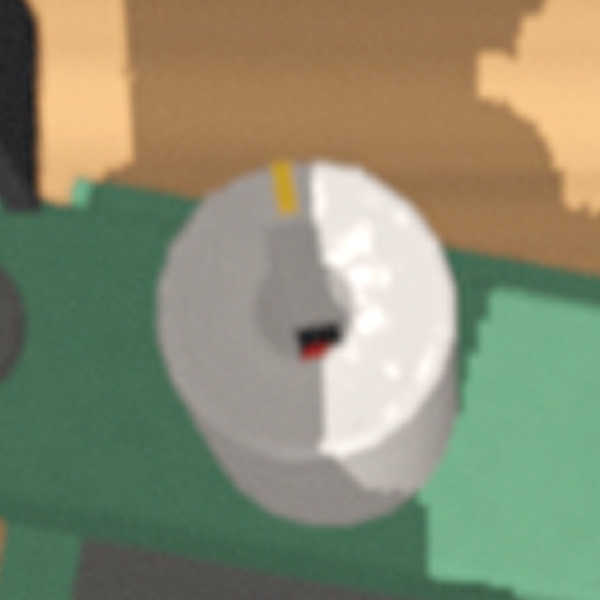

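The rectified hub (up is +x, left is +y) has its centre at (307,310), so at world (0.568, -0.1414). Its 300 px width matches the 60 mm ring. The yellow line runs (283,162) to (289,213), which puts the keyway at a yaw of about +9.5°. Half the hub is lit because the arm casts a shadow on it.

jog_arm(
  travel=[
    [0.078, 0.762, 0.16],
    [0.078, 0.762, 0.16],
    [0.078, 0.762, 0.16],
    [0.078, 0.762, 0.16],
    [0.078, 0.762, 0.16],
    [0.078, 0.762, 0.16],
    [0.078, 0.762, 0.16],
    [0.078, 0.762, 0.16],
    [0.078, 0.762, 0.16],
    [0.078, 0.762, 0.16],
  ],
  dr=[
    [0, 0, 0],
    [0, 0, 0],
    [0, 0, 0],
    [0, 0, 0],
    [0, 0, 0],
    [0, 0, 0],
    [0, 0, 0],
    [0, 0, 0],
    [0, 0, 0],
    [0, 0, 0],
  ],
  claw=[1, 1, 1, 1, 1, 1, 1, 1, 1, 1],
)

```text
time_s: 3.5
tcp_pos: [0.4896, 0.2026, 0.266]
eef_rot: [180.0, 0.0, 179.9]
contact_force: [0.1, -1.0, 0.1]
gripper_width: 0.0874
gripper_force: 0.0
```

```bash
cat >> h.py <<'E'
def rect(c,T,cx,cy,z,name):
    g=np.arange(600); G,H=np.meshgrid(g,g)
    X=cx+(300-H)/4000;Y=cy+(300-G)/4000
    K=np.array([[c['fx'],0,c['cx']],[0,c['fy'],c['cy']],[0,0,1]])
    Q=((np.c_[X.ravel(),Y.ravel(),np.full(X.size,z)]-T[:3,3])@T[:3,:3])*[1,-1,-1]
    u=cv2.projectPoints(Q,np.zeros(3),np.zeros(3),K,np.array(c['dist_coeffs'],float))[0].reshape(600,600,2).astype(np.float32)
    save(name,cv2.remap(c['pixels'],u[...,0],u[...,1],cv2.INTER_CUBIC))
E
python3 - <<'E'
from h import *
p,e,s=tcp();print(p,e);c=r.capture('wrist');T=campose(c,s)
for d in r.tip_of('handle_grip','wrist')[:3]: print(d,atz(c,T,d['at'],.116))
rect(c,T,.49,.206,.116,'grip.png')
E
```

```text
[0.48961413 0.20260669 0.26602223] [1.79979026e+02 3.19608090e-02 1.79882790e+02]
{'at': [195.3, 66.4], 'conf': 0.85} [[0.38322551 0.08714094 0.116     ]]
{'at': [437.6, 70.4], 'conf': 0.8} [[0.38696912 0.30526016 0.116     ]]
{'at': [207.9, 215.5], 'conf': 0.73} [[0.52614781 0.08239409 0.116     ]]
```

View pics/grip.png

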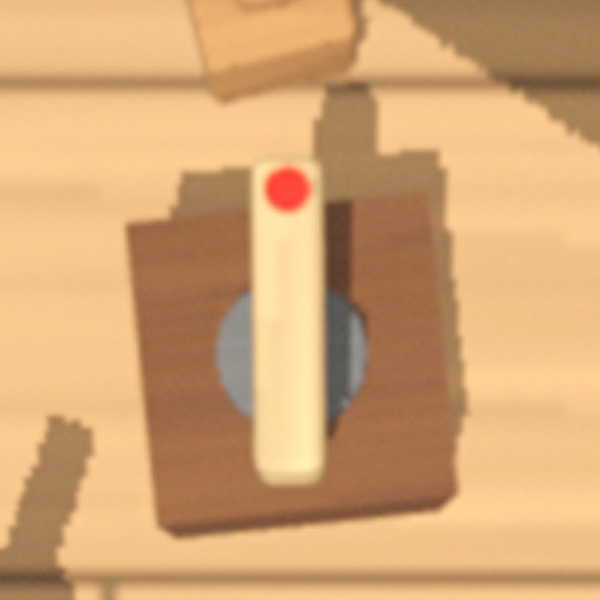

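The grip rectification shows the pale bar from (253,158) to (325,478), centred at (289,318), so at world (0.4855, 0.2088) with yaw about 0.5°. The red dot is at (288,189), on the +x end. The 320 px length matches 80 mm, so this is the handle that was meant.

jog_arm(
  travel=[
    [0.008, 0.0124, 0.1],
    [0.008, 0.0124, 0.2],
    [0.008, 0.0124, 0.3],
    [0.008, 0.0124, 0.366],
    [0.008, 0.0124, 0.366],
    [0.008, 0.0124, 0.366],
    [0.008, 0.0124, 0.366],
    [0.008, 0.0124, 0.366],
    [0.008, 0.0124, 0.366],
    [0.008, 0.0124, 0.366],
  ],
  dr=[
    [0, 0, 0],
    [0, 0, 0],
    [0, 0, 0],
    [0, 0, 0],
    [0, 0, 0],
    [0, 0, 0],
    [0, 0, 0],
    [0, 0, 0],
    [0, 0, 0],
    [0, 0, 0],
  ],
  claw=[1, 1, 1, 1, 1, 0, 0, 0, 0, 0],
  newtons=50,
)

```text
time_s: 4.85
tcp_pos: [0.4853, 0.2102, 0.0828]
eef_rot: [180.0, 0.0, 180.0]
contact_force: [0.6, 0.3, -0.0]
gripper_width: 0.0431
gripper_force: 0.0
```

jog_arm(
  travel=[
    [0, 0, 0],
    [0, 0, 0],
    [0, 0, 0],
    [0, 0, 0],
    [0, 0, 0],
    [0, 0, -0.04],
    [0, 0, -0.12],
    [0, 0, -0.22],
    [0, 0, -0.32],
    [0, 0, -0.42],
  ],
  dr=[
    [0, 0, 0],
    [0, 0, 0],
    [0, 0, 0],
    [0, 0, 0],
    [0, 0, 0],
    [0, 0, 0],
    [0, 0, 0],
    [0, 0, 0],
    [0, 0, 0],
    [0, 0, 0],
  ],
  claw=[0, 0, 0, 0, 0, 0, 0, 0, 0, 0],
)

```text
time_s: 6.1
tcp_pos: [0.4848, 0.21, 0.2939]
eef_rot: [180.0, -0.0, 180.0]
contact_force: [0.5, 1.6, -1.7]
gripper_width: 0.0179
gripper_force: 50.0
```

jog_arm(
  travel=[
    [-0.165, -0.7, 0],
    [-0.165, -0.7, 0],
    [-0.165, -0.7, 0],
    [-0.165, -0.7, 0],
    [-0.165, -0.7, 0],
    [-0.165, -0.7, 0],
    [-0.165, -0.7, 0],
    [-0.165, -0.7, 0],
    [-0.165, -0.7, 0],
    [-0.165, -0.7, 0],
  ],
  dr=[
    [0, 0, -0.0264],
    [0, 0, -0.0264],
    [0, 0, -0.0264],
    [0, 0, -0.0264],
    [0, 0, -0.0264],
    [0, 0, -0.0264],
    [0, 0, -0.0264],
    [0, 0, -0.0264],
    [0, 0, -0.0264],
    [0, 0, -0.0264],
  ],
  claw=[0, 0, 0, 0, 0, 0, 0, 0, 0, 0],
)

```text
time_s: 7.35
tcp_pos: [0.5677, -0.1389, 0.2928]
eef_rot: [180.0, 0.0, -170.4]
contact_force: [-0.0, -0.6, -2.4]
gripper_width: 0.0176
gripper_force: 50.0
```

```bash
python3 - <<'E'
from h import *
p,e,s=tcp();print(p,e,s['contact_force'],s['moment']);c=r.capture('wrist');T=campose(c,s)
save('w3.png',c['pixels'][150:400,170:470],2)
E
```

```text
[ 0.56768967 -0.13887736  0.29278194] [ 1.79995315e+02  2.40707672e-02 -1.70421925e+02] [-0.01341092 -0.63326074 -2.35663505] [0.00649679 0.07073114 0.02999787]
```

View pics/w3.png

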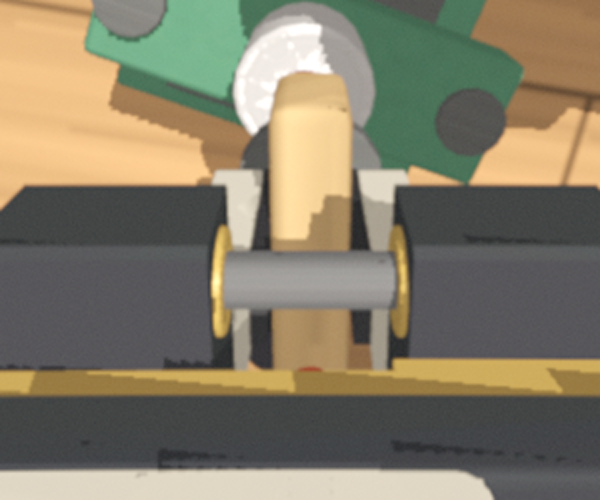

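The crop shows the bar centred between the pads at column 312 and upright. The hub behind it is at column 304, so I shift about 1 mm towards -y and enter the pilot.

jog_arm(
  travel=[
    [0, -0.0024, 0],
    [0, -0.0024, 0.02],
    [0, -0.0024, 0.035],
    [0, -0.0024, 0.045],
    [0, -0.0024, 0.055],
    [0, -0.0024, 0.065],
    [0, -0.0024, 0.075],
    [0, -0.0024, 0.085],
    [0, -0.0024, 0.094],
    [0, -0.0024, 0.094],
  ],
  dr=[
    [0, 0, 0],
    [0, 0, 0],
    [0, 0, 0],
    [0, 0, 0],
    [0, 0, 0],
    [0, 0, 0],
    [0, 0, 0],
    [0, 0, 0],
    [0, 0, 0],
    [0, 0, 0],
  ],
  claw=[0, 0, 0, 0, 0, 0, 0, 0, 0, 0],
)

```text
time_s: 8.65
tcp_pos: [0.5673, -0.1412, 0.2448]
eef_rot: [180.0, -0.1, -170.5]
contact_force: [-2.0, -3.0, -3.1]
gripper_width: 0.0176
gripper_force: 50.0
```

jog_arm(
  travel=[
    [0, -0.001, 0.004],
    [0, -0.001, 0.008],
    [0, -0.001, 0.012],
    [0, -0.001, 0.016],
    [0, -0.001, 0.02],
    [0, -0.001, 0.022],
    [0, -0.001, 0.022],
    [0, -0.001, 0.022],
    [0, -0.001, 0.022],
    [0, -0.001, 0.022],
  ],
  dr=[
    [0, 0, 0],
    [0, 0, 0],
    [0, 0, 0],
    [0, 0, 0],
    [0, 0, 0],
    [0, 0, 0],
    [0, 0, 0],
    [0, 0, 0],
    [0, 0, 0],
    [0, 0, 0],
  ],
  claw=[0, 0, 0, 0, 0, 0, 0, 0, 0, 0],
)

```text
time_s: 9.9
tcp_pos: [0.5676, -0.1416, 0.2343]
eef_rot: [180.0, -0.0, -170.5]
contact_force: [-5.0, -0.6, -0.5]
gripper_width: 0.0176
gripper_force: 50.0
```

jog_arm(
  travel=[
    [0.001, 0, 0.005],
    [0.001, 0, 0.01],
    [0.001, 0, 0.015],
    [0.001, 0, 0.02],
    [0.001, 0, 0.024],
    [0.001, 0, 0.028],
    [0.001, 0, 0.031],
    [0.001, 0, 0.034],
    [0.001, 0, 0.034],
    [0.001, 0, 0.034],
  ],
  dr=[
    [0, 0, 0],
    [0, 0, 0],
    [0, 0, 0],
    [0, 0, 0],
    [0, 0, 0],
    [0, 0, 0],
    [0, 0, 0],
    [0, 0, 0],
    [0, 0, 0],
    [0, 0, 0],
  ],
  claw=[0, 0, 0, 0, 0, 0, 0, 0, 0, 0],
)

```text
time_s: 11.15
tcp_pos: [0.5676, -0.1417, 0.2188]
eef_rot: [-180.0, 0.1, -170.5]
contact_force: [-7.9, 0.9, 9.7]
gripper_width: 0.0178
gripper_force: 50.0
```

jog_arm(
  travel=[
    [0.001, 0, 0.001],
    [0.001, 0, 0.002],
    [0.001, 0, 0.003],
    [0.001, 0, 0.004],
    [0.001, 0, 0.005],
    [0.001, 0, 0.005],
    [0.001, 0, 0.005],
    [0.001, 0, 0.005],
    [0.001, 0, 0.005],
    [0.001, 0, 0.005],
  ],
  dr=[
    [0, 0, 0],
    [0, 0, 0],
    [0, 0, 0],
    [0, 0, 0],
    [0, 0, 0],
    [0, 0, 0],
    [0, 0, 0],
    [0, 0, 0],
    [0, 0, 0],
    [0, 0, 0],
  ],
  claw=[0, 0, 0, 0, 0, 0, 0, 0, 0, 0],
)

```text
time_s: 12.4
tcp_pos: [0.5675, -0.1417, 0.2175]
eef_rot: [-180.0, 0.1, -170.5]
contact_force: [-9.3, 3.3, 15.7]
gripper_width: 0.0176
gripper_force: 50.0
```

```bash
python3 - <<'E'
from h import *
p,e,s=tcp();print(p,e,s['contact_force'],s['moment'])
c=r.capture('scene');save('s4.png',c['pixels'][150:250,220:340],5)
E
```

```text
[ 0.56751342 -0.14173057  0.21747574] [-1.79951591e+02  1.44042462e-01 -1.70472311e+02] [-9.33383152  3.26265618 15.69674358] [1.07337806 3.80764608 0.05498309]
```

View pics/s4.png

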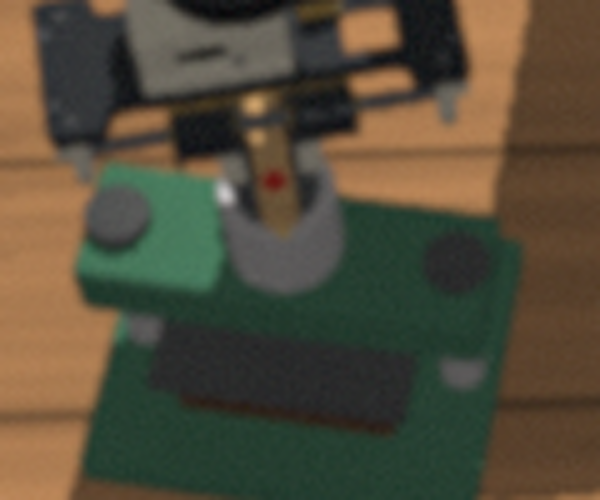

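The scene crop shows the handle standing in the hub at (285,230) with the red dot at (275,180). The collar and hub are too coarse to tell apart here, so I check the seating by force.

jog_arm(
  travel=[
    [0.001, 0, 0.001],
    [0.002, 0, 0.002],
    [0.002, 0, 0.003],
    [0.002, 0, 0.004],
    [0.002, 0, 0.005],
    [0.002, 0, 0.005],
    [0.002, 0, 0.005],
    [0.002, 0, 0.005],
    [0.002, 0, 0.005],
    [0.002, 0, 0.005],
  ],
  dr=[
    [0, 0, 0],
    [0, 0, 0],
    [0, 0, 0],
    [0, 0, 0],
    [0, 0, 0],
    [0, 0, 0],
    [0, 0, 0],
    [0, 0, 0],
    [0, 0, 0],
    [0, 0, 0],
  ],
  claw=[0, 0, 0, 0, 0, 0, 0, 0, 0, 0],
  newtons=60,
)

```text
time_s: 13.7
tcp_pos: [0.5675, -0.1418, 0.2174]
eef_rot: [-179.9, 0.3, -170.4]
contact_force: [-11.9, 5.8, 28.8]
gripper_width: 0.0176
gripper_force: 60.0
```

```bash
python3 - <<'E'
from h import *
p,e,s=tcp();print(p,e,s['contact_force'],s['moment'])
c=r.capture('wrist');save('w5.png',c['pixels'][130:400,150:490],2.2)
T=campose(c,s)
for d in r.tip_of('handle_collar','wrist')[:2]: print(d,atdepth(c,T,d['at']))
E
```

```text
[ 0.56753232 -0.14175418  0.21739149] [-179.89996938    0.32890053 -170.42518226] [-11.9086859    5.77858649  28.78353695] [ 2.45473768  5.01244469 -0.03972457]
{'at': [603.5, 17.6], 'conf': 0.94} [[0.3971581  0.04704787 0.09745777]]
{'at': [534.5, 182.6], 'conf': 0.9} [[0.52981207 0.03918344 0.10347766]]
```

View pics/w5.png

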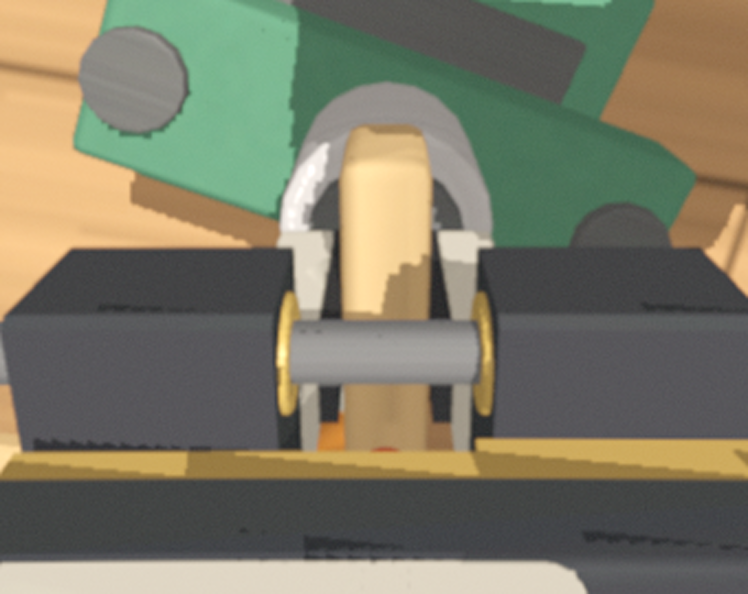

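The last 2.5 mm of commanded push moved the tool only 0.1 mm and added 13 N. That is a hard stop at TCP 0.2174, and I predicted home at 0.2178. The bar's end is at row 187 in the wrist view against 186 before, so it has not slipped in the grip. The collar is on the hub.

```bash
python3 -c "
from plant import r
print(r.close_job())"
```

```text
the job is handed in; nothing more can be done
None
```

The job is handed in: the T-handle is keyed into the press hub with its collar seated, judged by the hard stop at the expected height, and the arm is still gripping it at 60 N and pushing it down with about 29 N.

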